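# Take the filter cartridge off the dust-suction unit

## Robot

A 6-joint arm with a two-finger parallel gripper is mounted at the origin on the work surface. World frame = base frame: x ahead of the robot, y to its left, z up, the work surface at z = 0. Lengths are in mm, angles in degrees, forces in N, time in s.
With the tool pointing down it reaches from about 300 to 850 mm from the base axis. Payload 4.2 kg.
Tool frame: the origin (TCP) lies midway between the tips of the shut fingers; the grasp point (between the pads) lies 19 mm behind it (env.hold_point_z is the z of the grasp point in the tool frame, in mm); z points along the fingers, y is the direction in which the jaws open and shut (so a half turn about z gives the same grasp; the last joint's range is limited). The gripper opens to 91 mm and grips with 3 to 60 N. Pads are 32 mm wide; open, the fingers measure 118 mm over their backs; the gripper's body (76 mm by 178 mm) begins 60 mm behind the grasp point.
Start: joints at [74.771, 18.312, 89.639, -0, 72.044, -1.146], TCP at [139.917, 557.733, 213.976] pointing down, gripper open.
Joint ranges: [-177.97, 177.97], [-48.28, 115.42], [12.27, 149.76], [-77.06, 257.06], [2.81, 150.46], [-146.56, 146.56]. Speed limits (degrees/s): [147.25, 147.25, 180, 180, 180, 180].

## Interface

Orientations are given as [roll, pitch, yaw] about the fixed x, y, z axes, in that order (R = Rz(yaw) Ry(pitch) Rx(roll)).
In Python, from workcell import env, grab_frame, camera_params, spotter gives the robot as it stands. The module is installed in compiled form; this text tells all that it offers.
- The arm moves only by the shell command python3 -m jog 'ROWS' [FORCE]. ROWS is text: rows parted by semicolons, each of 7 numbers parted by spaces: the turn, a rotation vector about the world's x, y, z in units of 5 degrees (1.0 is 5 degrees), then the shift along the world's x, y, z in units of 25 mm (1.0 is 25 mm), then the opening, from 0 (shut) to 1 (fully open). A call has 1 to 5 rows; each row is the pose to reach, as a shift and turn from the pose commanded when the call began; what a row does not reach only later rows make up. A row lasts 1/8 s, in which the tool goes at most 62.5 mm and 10.7 degrees, less where a joint would pass 70% of its speed; a pose out of reach is approached as far as the arm can. A call with a gripper value outside its range is refused whole. The fingers move at their own pace and stop on an object; FORCE is the grip in N (left out, the last holds). Time passes only in rows, so rows that repeat a pose let the fingers close. It gives the time, the measured TCP pose, the force and the opening at its end, in the units of the state.
- env.state(): the state, without advancing time (a new reading comes with each control period).
- grab_frame(name): name is "scene" or "top"; returns the picture (384x512x3 uint8, red, green, blue); there is no depth.
- camera_params(name): a dict with "K" (3x3 intrinsics, pixels), "rvec" (rotation vector, rad) and "tvec" (3), from world to camera coordinates, as OpenCV has them. Camera axes: x right, y down, z forward; pixel columns grow to the right and rows downward; lengths in mm; the calibration is good to about 2 mm. A picture is of the moment at which its call begins. camera_params takes no time and is no camera call.
- env.job_done(): hands the job in, once; it reports no verdict.
Trained networks look in the newest picture that a camera, given by its name, has taken for a name from the list of things; names that differ only in an ending like _2 or _b are one class to them, and where a whole thing is asked for, a point or a joint stands for the part that bears it (a point fixed in the world has none). Each returns a list of dicts, best first, with "conf" (0 to 1); they miss things now and then, are a little off and sometimes report something else, mostly with a low value. They report only what shows in the picture. A call takes as long as a camera call. They do not tell look-alikes from the thing itself.
- spotter.look_for(query, camera): "box" ([left, top, width, height] in pixels, round what is visible of it).
- spotter.trace(query, camera): "region" (384x512 bool, what is visible of it) and "box" ([left, top, width, height] in pixels, round what is visible of it).
The state is a dict: "time_s": time; "qpos": joint angles; "qvel": joint speeds; "effort": joint torques, N m; "ee_pos": TCP position; "ee_rot": TCP orientation; "force": force on the tool from outside, world axes, zero at the start; "torque": the same for the moment, N m; "gripper_width": finger opening in mm.
Only numpy, scipy, OpenCV 4.12 (cv2) and the standard library are available. Lean on these libraries where they do the work, as an engineer would, in place of code of your own. Each camera call takes 0.05 s, during which the arm holds its last target. There are 200 camera calls.

## Task

Push the release button on the dust-suction unit all the way down, twist the filter cartridge anticlockwise (seen from above) until you feel it come up against its end stop, lift it off, and set it down standing upright on the floor of the open metal tray, holding it until it stands, then let go. Feel for the stop and do not force the unit, and leave the other things on the bench where they are.

Things in the scene. Friction and masses are not known exactly. Their poses are not given: they have to be found in the camera images.
- unit: Fixed grey metal dust-suction unit, box 220 x 180 x 80 mm (x, y, z). Origin on the bench under the axis of the round collar on its deck; the box reaches from 88 mm behind (-x) to 132 mm ahead (+x) of it, 90 mm to either side. The release button stands 88 mm along its +x from the collar axis. z up.
- collar (a point): Centre of the top of the aluminium collar, 98 mm above the bench; outer radius 48 mm, opening radius 29 mm. Its lip (underside 92 mm above the bench) holds down the cartridge's two lugs. Its two opposite gaps lie at 50 to 85 degrees of anticlockwise twist from locked, differently each time, not measured. In each gap a sprung end stop (4 N/mm, up to 4 mm) meets the lug.
- release (a joint): Travel of the release button (m): 0 up (locked), 0.008 fully down at a hard stop. A push of about 2.5 N moves it; it stays where it is pushed. It carries the lock pawl beside a lug in the collar, which clears the lug only beyond 0.006.
- button_top (a point): Centre of the top of the release button, a black disc 22 mm across, 116 mm above the bench when up; moves with it.
- stop0 (a joint): Give of the sprung end stop met by one lug, 34 mm from the axis: 0 at rest, up to 0.004 m, 4 N/mm; where the stop lies is not measured.
- stop1 (a joint): The same for the opposite lug.
- cartridge: Loose filter cartridge, about 0.22 kg, 86 mm high; origin at the centre of its underside, z up its axis. Round body 53 mm across up to 46 mm; above it an upright wing 16 mm thick (along x), 50 mm long (along y), 46 to 86 mm high. Locked, its axes are parallel to the unit's and its underside is 86.5 mm above the bench. 1.5 to 2.5 mm sideways play in the collar.
- lug (a point): Outer end of one of the two steel lugs at the cartridge's foot (along its +x and -x): 38 mm from its axis, 14 mm wide, 5.5 mm high. A sprung seat (6 N, 700 N/m) presses the lugs up against the lips, so the cartridge turns with light friction (under 0.15 N m) and, if free, rises up to 6 mm at the gaps. It lifts out from 2 degrees before the stop is first felt to 5 degrees beyond.
- wing (a point): Point on the cartridge's axis 73 mm above its underside, in the middle of the wing: where to grip.
- tray: Fixed open aluminium tray 200 x 160 mm (x, y), 30 mm high, walls and floor 5 mm thick; origin under its centre, on the bench. A small plastic cap lies in the corner towards its +x, +y.
- tape: Roll of tape 90 mm across, 24 mm high, bystander.
- driver: Screwdriver lying on the bench, bystander.
- jar: Small glass jar 56 mm across, 75 mm high, bystander.
- glue: White bottle 54 mm across, 150 mm high, bystander.
- mug: Blue mug 76 mm across, 90 mm high, bystander.
- cap: Small black plastic cap 28 mm across, 18 mm high, in a corner of the tray, bystander.
Mind the look-alikes: they are no part of the job. What is shaped like the cartridge but green is not meant.

How it is judged (in metres and radians):
On the way, in this order (a step that is already met when the one before it is completed fails the run):
1. the release button is pushed fully down (value of joint release above 0.0065 m), for 0.1 s.
2. the cartridge is twisted round against the end stop (it gives by 0.5 mm, about 2 N), still seated in the collar (value of joint any of stop0, stop1 above 0.0005 m and angle between the x axis of cartridge and the x axis of unit, either way round above 0.75 rad and z of cartridge in the frame of unit below 0.1 m), for 0.05 s.
3. the cartridge stands in the tray, still in the hand (z of cartridge in the frame of tray below 0.009 m and horizontal distance between cartridge and tray below 0.09 m and contact force between the fingers and cartridge above 1 N).
At the end, for the whole second after the job is handed in: The cartridge stands upright (within 0.1 rad) and at rest on the tray's floor (underside within 4 mm of it), its axis within 90 mm of the tray's centre, let go; the release button is still down (beyond 6.5 mm) (z of cartridge in the frame of tray between 0.001 and 0.009 m and horizontal distance between cartridge and tray below 0.09 m and angle between cartridge's own z axis and vertical below 0.1 rad and linear speed of cartridge below 0.02 m/s and value of joint release above 0.0065 m); the robot touches nothing.
It fails at once if the unit is forced by the cartridge (over 35 N between cartridge and unit) (contact force between cartridge and unit above 35 N).
It fails at once if the unit or its button is pushed with over 25 N by the robot (contact force between any of the fingers, the arm and unit above 25 N).
It fails at once if a bystander is shifted by over 30 mm (distance of any of tape, driver, jar, glue, mug, cap from where it was at the start of the episode above 0.03 m).
It also fails if it takes over 72 s, if anything falls off the work surface, if the arm or the gripper's body presses on something with over 40 N, if the wrist force passes 120 N, or if a joint passes its speed limit or range.

## Working session

There is one attempt and no reset: what is moved stays moved. The work goes in short steps, Python scripts to look and compute and a shell command to move; the robot and the scene stay as the last step left them, time stands still between calls to the robot, and variables do not carry over. Pictures are saved under pics/ and viewed, about 8 in all and at most 12, crops included, and the job is handed in when it is done.

```bash
mkdir -p pics; python3 - <<'E'
from workcell import env, grab_frame, camera_params, spotter
import cv2, numpy as np
ims=[]
for c in("scene","top"):
    im=grab_frame(c); cv2.imwrite(f"pics/{c}0.png",cv2.cvtColor(im,cv2.COLOR_RGB2BGR))
    p=camera_params(c); R=cv2.Rodrigues(np.array(p["rvec"],float))[0]
    print(c,np.round(p["K"],1).tolist(),"pos",(-R.T@np.array(p["tvec"]).ravel()).round(0),"axes",R.round(2).tolist())
    for q in("unit","cartridge","collar","button_top","tray"):
        print(q,[(np.round(d["box"]).tolist(),round(d["conf"],2)) for d in spotter.look_for(q,c)][:4])
print(env.state()["time_s"],env.hold_point_z,env.state()["ee_rot"],env.state()["gripper_width"])
E
```

```text
scene [[357.1, 0.0, 255.4], [0.0, 357.1, 190.7], [0.0, 0.0, 1.0]] pos [897. 551. 761.] axes [[-0.86, 0.52, -0.01], [0.37, 0.59, -0.71], [-0.36, -0.62, -0.7]]
unit [([174.0, 133.0, 89.0, 70.0], 0.98)]
cartridge [([216.0, 128.0, 16.0, 35.0], 0.84), ([230.0, 209.0, 17.0, 33.0], 0.8), ([248.0, 115.0, 19.0, 29.0], 0.7)]
collar [([175.0, 132.0, 91.0, 70.0], 0.95)]
button_top [([264.0, 185.0, 60.0, 29.0], 0.26)]
tray [([245.0, 237.0, 104.0, 85.0], 0.88)]
top [[449.5, 0.0, 258.1], [0.0, 449.5, 188.3], [0.0, 0.0, 1.0]] pos [ 291.  -15. 1446.] axes [[0.01, -1.0, 0.01], [-0.98, -0.01, -0.19], [0.19, -0.01, -0.98]]
unit [([277.0, 152.0, 90.0, 81.0], 0.92)]
cartridge [([313.0, 176.0, 15.0, 23.0], 0.68), ([350.0, 247.0, 14.0, 25.0], 0.63), ([240.0, 163.0, 20.0, 22.0], 0.51)]
collar [([276.0, 153.0, 94.0, 78.0], 0.84)]
button_top [([300.0, 248.0, 27.0, 31.0], 0.68), ([310.0, 178.0, 16.0, 21.0], 0.53)]
tray [([158.0, 150.0, 64.0, 74.0], 0.97)]
0.6 -18.8 [1.79991596e+02 5.73050183e-04 1.65914732e+02] 91.23590959001676
```

View pics/scene0.png

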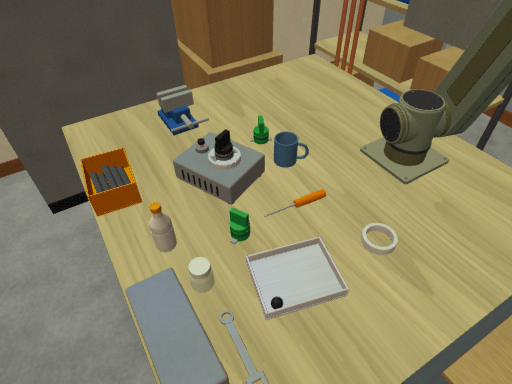

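View pics/top0.png

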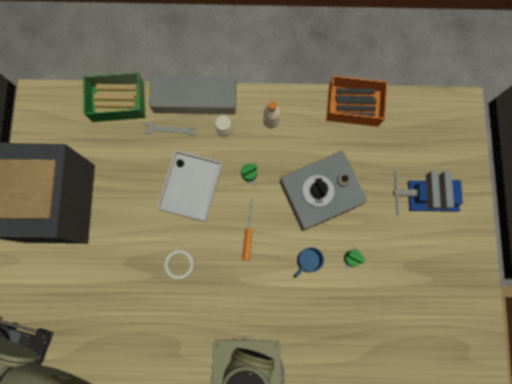

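The pictures show the black cartridge in the unit's collar at scene (224,146) and top (319,188). The button is at scene (202,144) and top (344,180), and the tray is at scene (296,276) and top (190,186).
Candidates for the cartridge are the black one in the collar (scene 224,146), a green one (scene 239,224; top 249,172) and a green one (scene 261,130; top 354,258). I choose the black one, since it is the one seated in the collar.

```bash
cat > h.py <<'E'
import cv2, numpy as np
from workcell import env, grab_frame, camera_params, spotter
P={c:camera_params(c) for c in("scene","top")}
def proj(c,X):
    p=P[c]; return cv2.projectPoints(np.array(X,float).reshape(-1,1,3),np.array(p["rvec"],float),np.array(p["tvec"],float),np.array(p["K"],float),None)[0].reshape(-1,2)
def ray(c,uv):
    p=P[c];R=cv2.Rodrigues(np.array(p["rvec"],float))[0]
    return -R.T@np.array(p["tvec"],float).ravel(), R.T@np.linalg.inv(p["K"])@np.array([uv[0],uv[1],1.])
def onz(c,uv,z):
    o,d=ray(c,uv); return o+d*(z-o[2])/d[2]
def tri(us,ut):
    A=[];b=[]
    for c,u in(("scene",us),("top",ut)):
        o,d=ray(c,u); d=d/np.linalg.norm(d);M=np.eye(3)-np.outer(d,d);A.append(M);b.append(M@o)
    return np.linalg.lstsq(np.vstack(A),np.hstack(b),rcond=None)[0]
def box(x0,x1,y0,y1,z0,z1,pose):
    V=np.array([[x,y,z] for x in(x0,x1) for y in(y0,y1) for z in(z0,z1)],float)
    c,s=np.cos(pose[2]),np.sin(pose[2])
    return V@np.array([[c,-s,0],[s,c,0],[0,0,1]]).T+[pose[0],pose[1],0]
E
python3 - <<'E'
from h import *
from scipy.optimize import minimize
reg={}
for q in("unit","tray"):
    for c in("scene","top"):
        grab_frame(c)
        r=spotter.trace(q,c); reg[q,c]=r[0]["region"]; print(q,c,r[0]["box"],r[0]["conf"])
def mask(c,V):
    m=np.zeros((384*4,512*4),np.uint8); h=cv2.convexHull((proj(c,V)*4+1.5).astype(np.float32)).astype(np.int32); cv2.fillConvexPoly(m,h,255)
    return cv2.resize(m,(512,384),interpolation=cv2.INTER_AREA)/255.
def verts(q,p):
    if q=="tray": return box(-100,100,-80,80,0,30,p)
    return box(-88,132,-90,90,0,80,p)
for q,g in(("unit",onz("top",(319,188),98)),("tray",onz("top",(190,186),0))):
    def cost(p):
        e=0
        for c in("scene","top"):
            m=mask(c,verts(q,p)); r=reg[q,c].astype(float); e+=1-np.minimum(m,r).sum()/np.maximum(m,r).sum()
        return e
    res=[]
    for y0 in np.deg2rad(np.arange(-180,180,30)):
        o=minimize(cost,[g[0],g[1],y0],method="Nelder-Mead",options=dict(initial_simplex=[[g[0],g[1],y0],[g[0]+15,g[1],y0],[g[0],g[1]+15,y0],[g[0],g[1],y0+.3]],maxiter=150)); res.append((o.fun,*o.x[:2].round(1),np.rad2deg(o.x[2]).round(1)))
    print(q,*sorted(res)[:4],sep="\n ")
big=[]
for c,(u,v) in(("scene",(220,155)),("top",(322,190))):
    im=cv2.cvtColor(grab_frame(c),cv2.COLOR_RGB2BGR)[v-50:v+50,u-50:u+50]
    big.append(cv2.resize(im,(400,400),interpolation=cv2.INTER_CUBIC))
cv2.imwrite("pics/crop1.png",np.hstack(big))
E
```

```text
unit scene [174.5, 133.0, 87.8, 71.8] 0.87
unit top [280.0, 151.7, 87.7, 80.2] 0.77
tray scene [244.3, 236.5, 104.6, 83.0] 0.8
tray top [157.0, 149.1, 64.4, 73.7] 0.73
unit
 (np.float64(0.2508270474765225), np.float64(571.7), np.float64(-256.0), np.float64(115.5))
 (np.float64(0.2521695978232825), np.float64(553.1), np.float64(-215.5), np.float64(-64.8))
 (np.float64(0.25265370961858), np.float64(552.4), np.float64(-215.5), np.float64(-64.9))
 (np.float64(0.2528199525626139), np.float64(571.0), np.float64(-255.4), np.float64(115.1))
tray
 (np.float64(0.07584634405358759), np.float64(580.6), np.float64(191.4), np.float64(-194.1))
 (np.float64(0.07584634405358759), np.float64(580.6), np.float64(191.4), np.float64(-14.1))
 (np.float64(0.07627095287513219), np.float64(580.8), np.float64(191.2), np.float64(-194.0))
 (np.float64(0.07627095287513219), np.float64(580.8), np.float64(191.2), np.float64(-14.0))
```

View pics/crop1.png

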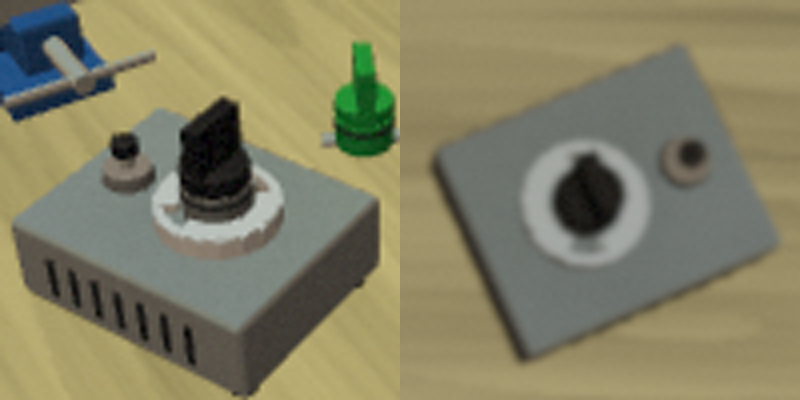

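The close crop confirms the choice: the black cartridge stands in the white collar, with the button on its grey base to the right in the top view. Next I fit the unit from its deck corners in both views and triangulate the button and the wing.

```bash
python3 - <<'E'
from h import *
from scipy.optimize import least_squares
s=lambda x,y:np.array([170+(x+.5)/4-.5,105+(y+.5)/4-.5]); t=lambda x,y:np.array([272+(x-400+.5)/4-.5,140+(y+.5)/4-.5])
cs=[s(160,108),s(380,200),s(240,332),s(13,228)]; ct=[t(683,43),t(778,243),t(527,358),t(433,158)]
for i in range(4): print("corner",tri(cs[i],ct[i]).round(1))
# corners order: (scene) back, right, front, left ; top: top, right, bottom, left
T3=[tri(a,b) for a,b in zip(cs,[ct[1],ct[2],ct[3],ct[0]])];print(np.round(T3,1))
print("button",tri(s(124,139),t(693,152)).round(1),"collar",tri(s(217,205),t(585,203)).round(1), onz("top",t(585,203),98).round(1),onz("scene",s(217,205),98).round(1))
L=np.array([[132,90],[132,-90],[-88,-90],[-88,90]])
def V(p): 
    c,q=np.cos(p[2]),np.sin(p[2]); return np.c_[L@np.array([[c,-q],[q,c]]).T+p[:2],np.full(4,80)]
def match(c,pts,p):
    pr=proj(c,V(p)); return [pr[np.argmin(((pr-u)**2).sum(1))]-u for u in pts]
for cams in(("scene","top"),("scene",),("top",)):
    f=lambda p:np.hstack([np.ravel(match(c,cs if c=="scene" else ct,p)) for c in cams])
    r=least_squares(f,[553,-216,np.deg2rad(-65)]); p=r.x
    c,q=np.cos(p[2]),np.sin(p[2])
    print(cams,p[:2].round(1),np.rad2deg(p[2]).round(1),np.abs(r.fun).max().round(2),"button",(p[:2]+88*np.array([c,q])).round(1))
B=[p[0]+88*c,p[1]+88*q,116]
E
```

```text
corner [ 617.9 -243.2  200.7]
corner [ 465.1 -295.8   50. ]
corner [ 494.1 -211.8  -76.4]
corner [ 649.2 -124.2  166.3]
[[ 529.2 -362.9   80.9]
 [ 438.  -168.8   77.6]
 [ 595.1  -97.7   75.8]
 [ 688.7 -293.7   73.2]]
button [ 591.  -290.6  119. ] collar [ 555.2 -211.7   93.9] [ 554.3 -211.    98. ] [ 557.4 -207.1   98. ]
('scene', 'top') [ 553.5 -209.8] -65.0 1.97 button [ 590.7 -289.6]
('scene',) [ 555.1 -209.2] -65.2 1.52 button [ 592.1 -289.1]
('top',) [ 552.1 -209.8] -64.9 1.59 button [ 589.3 -289.5]
```

```bash
python3 -m jog '0 0 -1.75 1.1 -2.1 0 0; 0 0 -3.5 2.2 -4.2 0 0; 0 0 -5.25 3.3 -6.3 0 0; 0 0 -7 4.4 -8.4 0 0; 0 0 -8.75 5.5 -10.5 0 0'
python3 -m jog '0 0 -1.75 1.1 -2.1 0 0; 0 0 -3.5 2.2 -4.2 0 0; 0 0 -5.25 3.3 -6.3 0 0; 0 0 -7 4.4 -8.4 0 0; 0 0 -8.75 5.5 -10.5 0 0'
python3 -m jog '0 0 -1.75 1.1 -2.1 0 0; 0 0 -3.5 2.2 -4.2 0 0; 0 0 -5.25 3.3 -6.3 0 0; 0 0 -7 4.4 -8.4 0 0; 0 0 -8.75 5.5 -10.5 0 0'
```

```text
time_s: 1.72
ee_pos: [278.1, 293.6, 214.2]
ee_rot: [179.9, 0.0, 121.9]
force: [1.0, 0.4, 0.0]
gripper_width: 43.9
time_s: 2.35
ee_pos: [415.7, 30.9, 214.4]
ee_rot: [179.9, -0.0, 78.1]
force: [1.4, 1.0, -0.6]
gripper_width: 0.6
time_s: 2.98
ee_pos: [553.2, -231.7, 214.0]
ee_rot: [180.0, -0.0, 34.4]
force: [0.5, 0.6, 0.0]
gripper_width: 0.2
```

```bash
python3 -m jog '0 0 -1 0.8 -1.2 0 0; 0 0 -1.9 1.54 -2.35 0 0; 0 0 -1.9 1.54 -2.35 -1.6 0; 0 0 -1.9 1.54 -2.35 -3.2 0; 0 0 -1.9 1.54 -2.35 -3.2 0'
python3 - <<'E'
from h import *
b=[]
for c in("scene","top"):
    im=cv2.cvtColor(grab_frame(c),cv2.COLOR_RGB2BGR); e=proj(c,[[env.state()["ee_pos"]],[[591,-290,116]]]).round().astype(int); print(c,e.tolist())
    u,v=e[1]; b.append(cv2.resize(im[v-45:v+45,u-45:u+45],(400,400),interpolation=cv2.INTER_CUBIC))
cv2.imwrite("pics/btn.png",np.hstack(b)); print(env.state()["force"])
E
```

```text
time_s: 3.6
ee_pos: [588.8, -287.5, 130.5]
ee_rot: [-179.6, 0.3, 25.2]
force: [0.3, 0.7, 0.4]
gripper_width: 0.3
scene [[201, 136], [201, 140]]
top [[345, 176], [345, 178]]
[-0.53738196 -0.82336009  0.13857209]
```

View pics/btn.png

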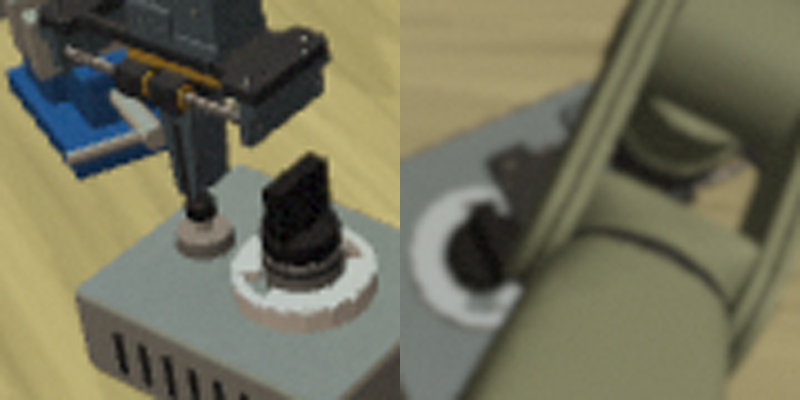

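The scene view shows the shut finger tips just above the button at crop (203,200), so they are aligned. I'll press down in small steps and watch the force.

```bash
python3 -m jog '0 0 0 0.05 -0.05 -0.2 0; 0 0 0 0.05 -0.05 -0.4 0; 0 0 0 0.05 -0.05 -0.5 0; 0 0 0 0.05 -0.05 -0.6 0; 0 0 0 0.05 -0.05 -0.7 0'
python3 -m jog '0 0 0 0 0 -0.06 0; 0 0 0 0 0 -0.1 0; 0 0 0 0 0 -0.1 0'
```

```text
time_s: 4.32
ee_pos: [592.2, -289.8, 116.4]
ee_rot: [180.0, -0.0, 25.2]
force: [0.3, 0.3, 0.1]
gripper_width: 0.2
time_s: 4.7
ee_pos: [592.2, -289.8, 114.1]
ee_rot: [180.0, -0.0, 25.2]
force: [0.2, 1.1, 1.9]
gripper_width: 0.8
```

```bash
python3 -m jog '0 0 0 0 0 -0.04 0; 0 0 0 0 0 -0.08 0; 0 0 0 0 0 -0.12 0; 0 0 0 0 0 -0.12 0'
python3 -m jog '0 0 0 0 0 -0.04 0; 0 0 0 0 0 -0.08 0; 0 0 0 0 0 -0.08 0'
```

```text
time_s: 5.2
ee_pos: [592.2, -289.8, 110.8]
ee_rot: [180.0, 0.0, 25.2]
force: [-0.2, 0.9, 1.8]
gripper_width: 0.5
time_s: 5.58
ee_pos: [592.2, -289.8, 108.9]
ee_rot: [180.0, -0.0, 25.2]
force: [-0.8, 0.2, 1.2]
gripper_width: 0.3
```

```bash
python3 -m jog '0 0 0 0 0 -0.02 0; 0 0 0 0 0 -0.04 0; 0 0 0 0 0 -0.04 0'
python3 -m jog '0 0 0 0 0 -0.02 0; 0 0 0 0 0 -0.02 0'
```

```text
time_s: 5.95
ee_pos: [592.2, -289.8, 108.2]
ee_rot: [180.0, -0.0, 25.2]
force: [0.1, 0.8, 4.3]
gripper_width: 0.3
time_s: 6.2
ee_pos: [592.3, -289.8, 108.1]
ee_rot: [180.0, -0.0, 25.2]
force: [-1.4, 0.8, 6.6]
gripper_width: 0.4
```

The button is at its hard stop: z no longer drops while the force rises. I'll go up and across, and open over the cartridge.

```bash
python3 -m jog '0 0 0 0 0 2 0; 0 0 0 0 0 3.9 0; 0 0 0 -0.7 1.5 3.9 0.6; 0 0 0 -1.53 3.17 3.9 0.6; 0 0 0 -1.53 3.17 3.9 0.6'
python3 - <<'E'
from h import *
s=env.state(); print(s["ee_pos"],s["gripper_width"])
im=cv2.cvtColor(grab_frame("scene"),cv2.COLOR_RGB2BGR); u,v=224,140
b=[cv2.resize(im[v-50:v+50,u-50:u+50],(500,500),interpolation=cv2.INTER_CUBIC)]
cv2.imwrite("pics/cart.png",b[0])
E
```

```text
time_s: 6.82
ee_pos: [552.4, -208.1, 204.8]
ee_rot: [-179.9, 0.1, 25.3]
force: [0.6, -0.4, -0.7]
gripper_width: 27.6
[ 552.38933591 -208.13830092  204.80311612] 27.5566643564646
```

View pics/cart.png

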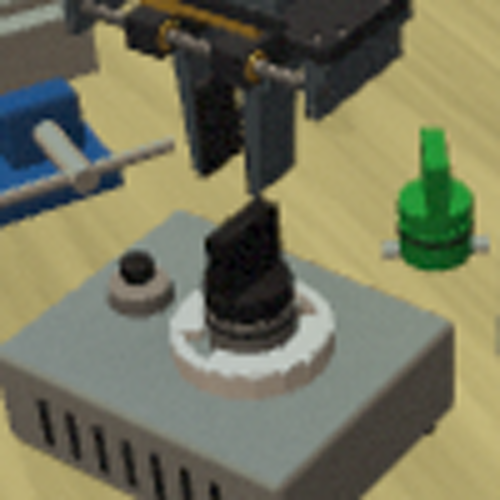

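The picture shows the button down and the fingers above the wing, straddling it at crop (240,200). Now I descend and close gently.

```bash
python3 -m jog '0 0 0 0 0 -0.9 0.6; 0 0 0 0 0 -1.8 0.6; 0 0 0 0 0 -2.5 0.6; 0 0 0 0 0 -2.58 0.6; 0 0 0 0 0 -2.58 0.6'
python3 -m jog '0 0 0 0 0 0 0.3; 0 0 0 0 0 0 0.15; 0 0 0 0 0 0 0.1; 0 0 0 0 0 0 0.1; 0 0 0 0 0 0 0.1' 10
```

```text
time_s: 7.5
ee_pos: [554.5, -211.3, 140.6]
ee_rot: [180.0, -0.0, 25.1]
force: [0.2, 0.8, 0.3]
gripper_width: 54.7
time_s: 8.12
ee_pos: [554.6, -211.6, 140.9]
ee_rot: [179.8, -0.0, 25.2]
force: [0.7, -4.0, -0.4]
gripper_width: 15.9
```

```bash
python3 -m jog '0 0 0 0.02 -0.04 0 0.1; 0 0 0 0.02 -0.04 0 0.1; 0 0 0 0.02 -0.04 0 0.1' 20
python3 -c "
from h import *;s=env.state();print(s['force'],s['torque'])"
```

```text
time_s: 8.5
ee_pos: [554.6, -211.7, 140.9]
ee_rot: [179.9, -0.0, 25.2]
force: [0.5, -2.2, 3.6]
gripper_width: 16.1
[ 0.52466105 -2.16198957  3.61998955] [-0.63796036  0.17330796  0.02421018]
```

```bash
python3 -m jog '0 0 0.8 0 0 0 0.1; 0 0 1.6 0 0 0 0.1; 0 0 2.4 0 0 0 0.1; 0 0 3.2 0 0 0 0.1; 0 0 4 0 0 0 0.1'
python3 -c "
from h import *;s=env.state();print(s['force'].round(1),s['torque'].round(3))"
python3 -m jog '0 0 0.8 0 0 0 0.1; 0 0 1.6 0 0 0 0.1; 0 0 2.4 0 0 0 0.1; 0 0 3.2 0 0 0 0.1; 0 0 4 0 0 0 0.1'
python3 -c "
from h import *;s=env.state();print(s['force'].round(1),s['torque'].round(3))"
```

```text
time_s: 9.12
ee_pos: [554.4, -211.0, 140.8]
ee_rot: [-180.0, -0.0, 45.3]
force: [0.2, -0.7, 4.1]
gripper_width: 15.7
[ 0.2 -0.7  4.1] [-0.219  0.144 -0.022]
time_s: 9.75
ee_pos: [554.4, -210.9, 140.8]
ee_rot: [-180.0, -0.1, 65.3]
force: [-0.4, 0.1, 3.1]
gripper_width: 16.0
[-0.4  0.1  3.1] [-0.202  0.095 -0.015]
```

```bash
cat > t.sh <<'E'
python3 -c "
from h import *;s=env.state();print('F',s['force'].round(1),'T',s['torque'].round(3),'yaw',s['ee_rot'][2].round(2),s['time_s'])"
E
python3 -m jog '0 0 0.6 0 0 0 0.1; 0 0 1.2 0 0 0 0.1; 0 0 1.6 0 0 0 0.1;0 0 1.6 0 0 0 0.1' >/dev/null; bash t.sh
python3 -m jog '0 0 0.3 0 0 0 0.1; 0 0 0.4 0 0 0 0.1' >/dev/null; bash t.sh
python3 -m jog '0 0 0.3 0 0 0 0.1; 0 0 0.4 0 0 0 0.1' >/dev/null; bash t.sh
```

```text
F [-1.   0.5  4.2] T [ 0.03   0.158 -0.056] yaw 73.14 10.25
F [-1.2  1.1  3.2] T [0.231 0.131 0.057] yaw 75.19 10.5
F [-0.4  2.3  2.8] T [0.244 0.11  0.021] yaw 77.21 10.75
```

```bash

python3 -m jog '0 0 0.3 0 0 0 0.1; 0 0 0.4 0 0 0 0.1' >/dev/null; bash t.sh
python3 -m jog '0 0 0.3 0 0 0 0.1; 0 0 0.4 0 0 0 0.1' >/dev/null; bash t.sh
```

```text
F [-0.3  2.3  3.2] T [0.308 0.161 0.017] yaw 79.21 11.0
F [-0.4  1.5  4.3] T [ 0.171  0.137 -0.026] yaw 81.22 11.25
```

```bash

python3 -m jog '0 0 0.3 0 0 0 0.1; 0 0 0.4 0 0 0 0.1' >/dev/null; bash t.sh
python3 -m jog '0 0 0.3 0 0 0 0.1; 0 0 0.4 0 0 0 0.1' >/dev/null; bash t.sh
```

```text
F [-0.8  1.5  3.2] T [0.118 0.134 0.016] yaw 83.22 11.5
F [-0.4  0.7  3.9] T [-0.09   0.123 -0.03 ] yaw 85.22 11.75
```

```bash

python3 -m jog '0 0 0.3 0 0 0 0.1; 0 0 0.4 0 0 0 0.1' >/dev/null; bash t.sh
python3 -m jog '0 0 0.3 0 0 0 0.1; 0 0 0.4 0 0 0 0.1' >/dev/null; bash t.sh
```

```text
F [-0.6 -0.8  4.1] T [-0.224  0.138  0.016] yaw 87.22 12.0
F [ 1.2 -0.3  4.5] T [-0.323  0.103 -0.063] yaw 89.22 12.25
```

```bash

python3 -m jog '0 0 0.3 0 0 0 0.1; 0 0 0.4 0 0 0 0.1' >/dev/null; bash t.sh
python3 -m jog '0 0 0.3 0 0 0 0.1; 0 0 0.4 0 0 0 0.1' >/dev/null; bash t.sh
```

```text
F [ 0.2 -1.8  3.2] T [-0.427  0.025 -0.154] yaw 91.2 12.5
F [ 1.2 -2.6  3.6] T [-0.738 -0.076 -0.409] yaw 93.17 12.75
```

The stop is felt: Tz goes from about 0 to -0.41 N·m between 64° and 68°. I'll hold briefly to confirm, ease back 1°, then lift.

```bash

python3 -m jog '0 0 0 0 0 0 0.1' >/dev/null; bash t.sh
python3 -m jog '0 0 -0.2 0 0 0 0.1; 0 0 -0.2 0 0 0 0.1' 30 >/dev/null; bash t.sh
python3 -m jog '0 0 0 0 0 0.1 0.1; 0 0 0 0 0 0.2 0.1; 0 0 0 0 0 0.3 0.1; 0 0 0 0 0 0.3 0.1'; bash t.sh
```

```text
F [ 1.4 -3.4  2.3] T [-0.79  -0.156 -0.374] yaw 93.15 12.875
F [ 1.7 -4.   1.6] T [-0.928 -0.294 -0.282] yaw 92.18 13.125
time_s: 13.62
ee_pos: [554.0, -210.8, 147.6]
ee_rot: [-179.9, -0.1, 92.2]
force: [0.9, -0.5, -1.8]
gripper_width: 15.8
F [ 0.9 -0.5 -1.8] T [-0.362 -0.319  0.015] yaw 92.19 13.625
```

```bash

python3 -m jog '0 0 0 0 0 0.2 0.1; 0 0 0 0 0 0.4 0.1; 0 0 0 0 0 0.7 0.1; 0 0 0 0 0 1.2 0.1; 0 0 0 0 0 1.8 0.1'; bash t.sh
python3 -m jog '0 0 0 0 0 0.5 0.1; 0 0 0 0 0 1 0.1; 0 0 0 0 0.6 1 0.1; 0 0 0 0.1 1.6 1 0.1; 0 0 0 0.2 3 1 0.1'; bash t.sh
python3 -c "
from h import *
im=cv2.cvtColor(grab_frame('scene'),cv2.COLOR_RGB2BGR); cv2.imwrite('pics/lift.png',im)"
```

```text
time_s: 14.25
ee_pos: [554.3, -211.4, 194.0]
ee_rot: [-180.0, -0.0, 92.2]
force: [0.4, -0.4, -2.5]
gripper_width: 15.8
F [ 0.4 -0.4 -2.5] T [-0.094  0.019 -0.019] yaw 92.17 14.25
time_s: 14.88
ee_pos: [559.0, -135.2, 217.3]
ee_rot: [-179.9, -0.0, 92.1]
force: [0.8, 0.0, -2.4]
gripper_width: 16.2
F [ 0.8  0.  -2.4] T [-0.088  0.036  0.012] yaw 92.11 14.875
```

View pics/lift.png

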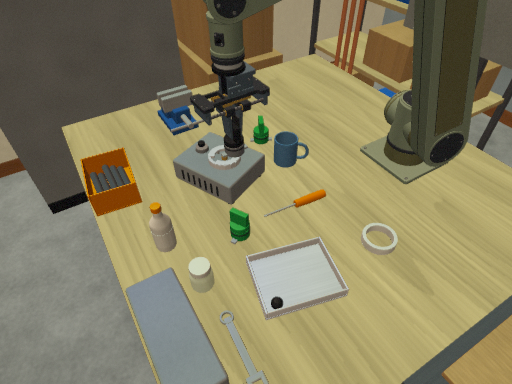

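The picture shows the cartridge out of the collar and upright in the gripper at (233,140), with nothing disturbed. Next I carry it to the tray.

```bash

python3 -m jog '0 0 0 0.1 1.6 0 0.1; 0 0 0 0.2 3.4 0 0.1; 0 0 0 0.3 5.2 0 0.1; 0 0 0 0.4 7 0 0.1; 0 0 0 0.5 8.8 0 0.1'
python3 -m jog '0 0 0 0.1 1.6 0 0.1; 0 0 0 0.2 3 0 0.1; 0 0 0 0.3 4 0 0.1; 0 0 0 0.36 4.3 0 0.1; 0 0 0 0.36 4.3 0 0.1'
python3 -m jog '0 0 0 0 0 -1.2 0.1; 0 0 0 0 0 -2.8 0.1; 0 0 0 0 0 -4.2 0.1; 0 0 0 0 0 -5.3 0.1; 0 0 0 0 0 -5.5 0.1'; bash t.sh
python3 - <<'E'
from h import *
b=[]
for c,(u,v) in(("scene",(296,260)),("top",(190,186))):
    im=cv2.cvtColor(grab_frame(c),cv2.COLOR_RGB2BGR)[v-65:v+65,u-65:u+65]; b.append(cv2.resize(im,(400,400),interpolation=cv2.INTER_CUBIC))
cv2.imwrite("pics/tray.png",np.hstack(b))
E
```

```text
time_s: 15.55
ee_pos: [571.1, 85.7, 217.5]
ee_rot: [-179.9, -0.0, 92.2]
force: [-0.2, -0.5, -2.3]
gripper_width: 16.1
time_s: 16.18
ee_pos: [580.5, 191.1, 217.5]
ee_rot: [-179.9, 0.0, 92.2]
force: [-0.1, -0.3, -2.4]
gripper_width: 15.8
time_s: 16.8
ee_pos: [579.4, 189.4, 78.6]
ee_rot: [-179.7, 0.1, 92.1]
force: [0.7, -0.6, -2.0]
gripper_width: 15.9
F [ 0.7 -0.6 -2. ] T [-0.093  0.06   0.001] yaw 92.1 16.8
```

View pics/tray.png

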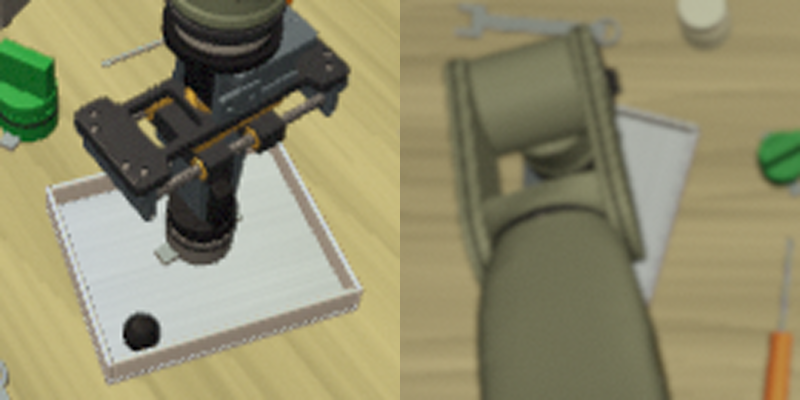

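The scene view shows the cartridge upright over the middle of the tray, lugs just above the floor and clear of the cap at crop (141,331). About 20 mm remains, so I lower it gently.

```bash

python3 -m jog '0 0 0 0 0 -0.3 0.1; 0 0 0 0 0 -0.5 0.1; 0 0 0 0 0 -0.7 0.1; 0 0 0 0 0 -0.74 0.1; 0 0 0 0 0 -0.74 0.1'; bash t.sh
python3 -m jog '0 0 0 0 0 -0.04 0.1; 0 0 0 0 0 -0.08 0.1; 0 0 0 0 0 -0.08 0.1'; bash t.sh
```

```text
time_s: 17.52
ee_pos: [580.9, 191.0, 62.0]
ee_rot: [180.0, 0.0, 92.2]
force: [0.1, -0.3, -2.5]
gripper_width: 15.9
F [ 0.1 -0.3 -2.5] T [-0.1    0.076  0.019] yaw 92.17 17.525
time_s: 17.9
ee_pos: [580.9, 191.0, 59.9]
ee_rot: [-180.0, 0.0, 92.2]
force: [0.9, -0.2, -2.4]
gripper_width: 16.2
F [ 0.9 -0.2 -2.4] T [-0.09   0.011  0.017] yaw 92.17 17.9
```

```bash

python3 -m jog '0 0 0 0 0 -0.02 0.1; 0 0 0 0 0 -0.04 0.1; 0 0 0 0 0 -0.04 0.1'; bash t.sh
```

```text
time_s: 18.27
ee_pos: [581.0, 191.0, 59.5]
ee_rot: [180.0, -0.0, 92.2]
force: [-1.3, -0.1, 2.2]
gripper_width: 15.9
F [-1.3 -0.1  2.2] T [-0.177  0.32  -0.037] yaw 92.17 18.275
```

It now rests on the floor, with the force up from -2.4 to +2.2 N. I hold it, then open and withdraw.

```bash

python3 -m jog '0 0 0 0 0 0 0.1; 0 0 0 0 0 0 0.1; 0 0 0 0 0 0 0.2; 0 0 0 0 0 0 0.4; 0 0 0 0 0 0 0.6' 10
python3 -m jog '0 0 0 0 0 0 0.6; 0 0 0 0 0 1 0.6; 0 0 0 0 0 3 0.6; 0 0 0 0 0 5 0.6; 0 0 0 0 0 7 0.6'
python3 -m jog '0 0 0 -0.5 -1.5 0.5 0.6; 0 0 0 -1.5 -3.5 1 0.6; 0 0 0 -2.5 -5.5 1 0.6; 0 0 0 -3 -6.5 1 0.6; 0 0 0 -3 -6.5 1 0.6'; bash t.sh
python3 - <<'E'
from h import *
b=[]
for c,(u,v) in(("scene",(296,260)),("top",(190,186)),("scene",(220,155))):
    im=cv2.cvtColor(grab_frame(c),cv2.COLOR_RGB2BGR)[v-60:v+60,u-60:u+60]; b.append(cv2.resize(im,(266,266),interpolation=cv2.INTER_CUBIC))
    if u!=220: print(c,[(d["box"],round(d["conf"],2)) for d in spotter.look_for("cartridge",c)])
cv2.imwrite("pics/end.png",np.hstack(b))
for c in("scene","top"): print(c,proj(c,[[581,191,5],[581,191,91]]).round(0).tolist())
E
```

```text
time_s: 18.9
ee_pos: [580.9, 191.0, 58.7]
ee_rot: [-180.0, 0.0, 92.2]
force: [-0.0, -0.2, -0.5]
gripper_width: 35.5
time_s: 19.52
ee_pos: [580.8, 191.0, 235.6]
ee_rot: [180.0, -0.0, 92.2]
force: [-0.8, -0.4, -1.0]
gripper_width: 54.3
time_s: 20.15
ee_pos: [505.2, 27.2, 259.4]
ee_rot: [180.0, -0.0, 92.0]
force: [-0.9, 0.2, -0.4]
gripper_width: 54.3
F [-0.9  0.2 -0.4] T [-0.07  -0.014 -0.04 ] yaw 92.01 20.15
scene [([231.3, 207.4, 19.9, 33.5], 0.85), ([247.6, 129.5, 17.6, 15.4], 0.56)]
top [([346.1, 247.1, 18.7, 26.8], 0.73), ([181.6, 173.5, 15.3, 23.9], 0.61)]
scene [[294.0, 277.0], [297.0, 256.0]]
top [[191.0, 186.0], [187.0, 180.0]]
```

View pics/end.png

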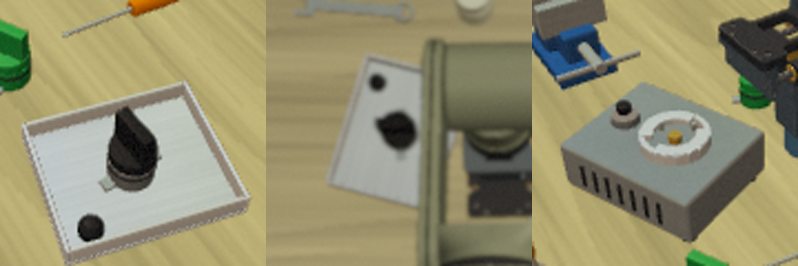

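```bash
python3 -c "
from workcell import env; print(env.job_done())"
```

```text
the job is handed in; nothing more can be done
None
```

I carried out all the steps and handed the job in at about 20 s of robot time; it reported no verdict.

- **Button:** I pressed it about 8 mm, until it stopped moving while the push rose to 6.6 N. In the last picture it still sits about 4 pixels lower than at the start.
- **Twist:** I turned the cartridge anticlockwise and felt the stop from about 65°. At 68° the torque reached about 0.4 N·m, so I eased back 1° and it lifted out freely.
- **Placing:** It touched the tray floor gently, with about 4.5 N of contact. I held it there, then opened the gripper and withdrew.

**Last checks:** The final pictures show the cartridge standing upright near the tray's centre, with the gripper clear. The cap beside it shows no shift, and nor do the other things in view; I did not measure them.

**Disagreements:**
- The first unit outline fit was poor, so I used its deck corners in both views instead; these left up to 2 pixels of error.
- In the last scene picture the network missed the cartridge in the tray and reported only the green look-alikes. It did find it in the top view, at (189,185), close to the expected (187–191, 180–186).

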